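Find the lifting point of a roller bar and hang it over into its cradle

ROBOT

A 7-joint arm with a two-finger parallel gripper is mounted at the origin on the work surface. World frame = base frame: x ahead of the robot, y to its left, z up, the work surface at z = 0. Lengths are in m, angles in rad, forces in N, time in s.
With the tool pointing down it reaches from about 0.425 to 0.925 m from the base axis. Payload 6.8 kg.
Tool frame: the origin (TCP) lies at the very end of the fingers, on their centre line; the grasp point (between the pads) lies 19 mm behind it; z points along the fingers, y is the line along which they close (so a half turn about z gives the same grasp; the last joint's range is limited). The gripper opens to 85 mm and grips with 20 to 120 N. Pads are 22 mm wide; open, the fingers measure 114 mm over their backs; the gripper's body (76 mm by 85 mm) begins 54 mm behind the grasp point. The pads swing forward as they close: fully open they stand 13 mm farther back than shut.
Start: joints at [1.026, 0.477, 0.022, 1.555, -0.011, 1.109, -0.083], TCP at [0.286, -0.612, 0.231] pointing down, gripper open.
Joint ranges: [-2.96, 2.96], [-0.34, 2.1], [-1.41, 1.46], [0.24, 2.44], [-1.37, 4.51], [0.17, 1.92], [-2.96, 2.96]. Speed limits (rad/s): [2.39, 2.39, 3.14, 3.14, 3.14, 3.14, 3.14].

INTERFACE

Orientations are given as a unit quaternion [w, x, y, z].
In Python, from station import get_obs, read_camera, hand_in gives the robot as it stands.
- The arm moves only by the tool arm_command, never from a script. Its argument "commands" is one flat list of numbers, 7 for each row, row after row: the shift along the tool's x, y, z in m, then the turn, a rotation vector about the tool's x, y, z in degrees, then the opening, from 0 (shut) to 1 (fully open). In form: [tx, ty, tz, rx, ry, rz, fingers, tx, ty, tz, rx, ry, rz, fingers, ...]. A call has 1 to 8 rows; each row is the pose to reach, as a shift and turn from the pose commanded when the call began, along the tool's axes at that moment; what a row does not reach only later rows make up. A row lasts 1/10 s, in which the tool goes at most 50 mm and 8.59 degrees, less where a joint would pass 70% of its speed; a pose out of reach is approached as far as the arm can. A call with a gripper value outside its range is refused whole. The fingers move at their own pace and stop on an object; "force" is the grip in N (left out, the last holds). Time passes only in rows, so rows that repeat a pose let the fingers close. It gives the time, the measured TCP pose, the force, the opening and the grip force at its end, in the units of the state.
- get_obs(): the state, without advancing time (a new reading comes with each control period).
- read_camera(name): name is "scene" or "top" or "wrist"; returns a dict with "img" (420x560x3 uint8, red, green, blue), "camera_matrix" (3x3 intrinsics, pixels), "pose" (4x4, takes a point from camera to world coordinates). Camera axes: x right, y down, z forward; pixel columns grow to the right and rows downward; lengths in m; the calibration is good to about 2 mm. A picture is of the moment at which its call begins. There is no depth.
- hand_in(): hands the job in; it is judged then, once.
The state is a dict: "t": time; "q": joint angles; "joint_vel": joint speeds; "joint_torque": joint torques, N m; "eef_pos": TCP position; "tool_rot": TCP orientation; "contact_force": force on the tool from outside, world axes, zero at the start; "torque": the same for the moment, N m; "gripper_width": opening from 0.0 (shut) to 1.0 (fully open); "grasp_force": force on a finger pad.
Only numpy, scipy, OpenCV 4.12 (cv2) and the standard library are available. Lean on these libraries where they do the work, as an engineer would, in place of code of your own. Each camera call takes 0.05 s, during which the arm holds its last target. There are 200 camera calls.

TASK

The roller bar waiting in the dark stand has rollers of unequal hidden weight: by the red eye, slide its clamp along the bar and try small gentle lifts until the bar balances, then lift it by the eye well clear of the stand, hanging level and still, and lower it gently into both saddles of the white cradle and let go. Never let the bar tip steeply, force it hard against stand or cradle, or disturb the other things on the bench.

Things in the scene. Friction and masses are not known exactly. Their poses are not given: they have to be found in the camera images.
- bar: the roller bar: square steel bar 20 x 20 x 370 mm along its y, z up, origin at its centre (75 mm above the table in the dark stand). Rollers at y = +-115 mm hide different weights: the balance point lies up to 55 mm to either side of the middle. Dark square collars, 8 mm wide, at y = +-131 mm. 0.5 to 1 kg with clamp and eye.
- roller_p: black rubber roller fixed on the bar at y = +115 mm, 60 mm across, 24 mm wide, hidden weight; origin at its centre
- roller_n: its twin at y = -115 mm, which looks alike but hides another weight
- clamp (a joint): where the yellow sliding clamp (36 mm long sleeve) stands along the bar's y, in m from the bar's middle; hard stops at +-0.075. Friction holds it: about 2 N slides it, and it keeps its place when let go or lifted
- eye_grip (a point): centre of the red lifting eye's grip block: 36 mm across the bar, 16 mm along the bar (best gripped on these two faces, fingers closing along the bar), 36 mm tall; z up when upright. 83 mm above the bar's axis
- eye: the same red eye, origin on its pivot pin, 38 mm below the grip's centre and 45 mm above the bar's axis. The pin lies across the bar and is carried by the clamp: lifted by the eye, the bar swings freely about it (weak spring, +-0.6 rad) and its heavy side hangs low. The bar's centre of mass is on its axis; the clamp and eye ride along with the pin (0.11 kg together)
- stand: dark steel assembly stand where the bar waits; origin under its centre on the table, y along the bar. Two U-saddles at y = +-158 mm, each 20 mm long in y (the bar has 13 mm end play each way between the collars), slot 26 mm wide, floor 65 mm above the table, slot walls 24 mm high, then a flared mouth to 107 mm above the table
- cradle: white cradle on a bright steel plate, where the bar must go; origin under its centre on the table, y along the bar's place. Two U-saddles and end play like the stand's (y = +-158 mm, slot 26 mm wide, 20 mm long), floor 105 mm above the table, flared mouth up to 147 mm
- cradle_seat (a point): where the bar's centre lies when seated in the white cradle (115 mm above the cradle's origin), y along the bar; either way round is right
- spare_roller: black rubber roller lying flat, 60 mm across, 24 mm high; origin under its centre (leave it alone)
- cap_screw: dark socket cap screw standing on its head, 24 mm across, 50 mm high; origin under its centre (leave it alone)
- grease_jar: orange jar with black cap, 52 mm across, 60 mm high; origin under its centre (leave it alone)
- wrench: steel wrench lying flat, 190 mm long; origin under its middle (leave it alone)
- screwdriver: screwdriver lying flat; origin under its middle (leave it alone)
- gauge_block: ground steel block 50 x 50 x 25 mm; origin under its centre (leave it alone)
- setting_pin: brass pin with a head, 34 mm across, 58 mm high; origin under its centre (leave it alone)

How it is judged:
On the way:
1. the bar hangs from the gripped eye, at least 30 mm above its place in the stand, touching neither stand nor cradle, level within 0.08 rad and nearly still, for 0.3 s (height (world z) of bar above 0.105 m and angle between bar's own y axis and vertical between 1.4908 and 1.6508 rad and contact force between bar and stand below 0.1 N and contact force between bar and cradle below 0.1 N and contact force between the fingers and eye above 1 N and angular speed of bar below 0.25 rad/s), for 0.3 s.
At the end, for the whole second after the job is handed in: the bar lies at rest in both saddles of the white cradle: centre within 15 mm of the seat in plan and 4 mm in height, level within 0.03 rad, in line with the saddles within 0.06 rad, upright within 0.06 rad, let go (horizontal distance between bar and cradle_seat below 0.015 m and height (world z) of bar between 0.111 and 0.119 m and angle between bar's own y axis and vertical between 1.5408 and 1.6008 rad and angle between the y axis of bar and the y axis of cradle, either way round below 0.06 rad and angle between bar's own z axis and vertical below 0.06 rad and linear speed of bar below 0.02 m/s and angular speed of bar below 0.1 rad/s); the robot touches nothing.
It fails at once if the bar tips or rolls more than 0.22 rad (about 12 degrees) from level (angle between bar's own z axis and vertical above 0.22 rad).
It fails at once if the bar is pressed, pulled or knocked against the stand with more than 60 N (contact force between bar and stand above 60 N).
It fails at once if the bar is pressed or dropped onto the cradle with more than 60 N (contact force between bar and cradle above 60 N).
It fails at once if one of the other things is moved more than 30 mm (distance of any of spare_roller, cap_screw, grease_jar, wrench, screwdriver, gauge_block, setting_pin from where it was at the start of the episode above 0.03 m).
It also fails if it takes over 72 s, if anything falls off the work surface, if the arm or the gripper's body presses on something with over 40 N, if the wrist force passes 120 N, or if a joint passes its speed limit or range.

## Working session

There is one attempt and no reset: what is moved stays moved. The work goes in short steps, Python scripts to look and compute and a tool call to move; the robot and the scene stay as the last step left them, time stands still between calls to the robot, and variables do not carry over. Pictures are saved under pics/ and viewed, at most 10 in all, crops included, and the job is handed in when it is done.

Besides the shell and the picture viewer there is one more tool, called after "Call:" as name(argument=value, ...) on one line, values as JSON. arm_command: Moves the arm, as the interface text tells. Its arguments: {"type":"object","properties":{"commands":{"type":"array","items":{"type":"number"}},"force":{"type":"number"}},"required":["commands"]}

```bash
mkdir -p pics
cat > h.py <<'E'
import numpy as np,cv2
from station import get_obs,read_camera,hand_in
def ray(c,u,v):
    K=c["camera_matrix"];P=c["pose"]
    d=P[:3,:3]@np.linalg.inv(K)@np.array([u,v,1.]);return P[:3,3],d/np.linalg.norm(d)
def onz(c,u,v,z):
    o,d=ray(c,u,v);return o+d*(z-o[2])/d[2]
def tri(rs):
    A=0;b=0
    for o,d in rs:
        M=np.eye(3)-np.outer(d,d);A=A+M;b=b+M@o
    p=np.linalg.solve(A,b);return p,[np.linalg.norm(np.cross(p-o,d)) for o,d in rs]
def save(c,n): cv2.imwrite(n,c["img"][:,:,::-1])
E
python3 - <<'E'
from h import *
import pickle
D={n:read_camera(n) for n in("scene","top","wrist")}
pickle.dump(D,open("d0.pkl","wb"))
for n in D: print(n,D[n]["pose"].round(3).tolist()); save(D[n],f"pics/{n}0.png")
o=get_obs();print(o)
E
```

```text
scene [[-0.551, 0.6, -0.58, 1.07], [0.835, 0.406, -0.372, 0.327], [0.012, -0.689, -0.725, 0.742], [0.0, 0.0, 0.0, 1.0]]
top [[-0.01, -0.982, 0.191, 0.331], [-1.0, 0.011, 0.003, -0.002], [-0.005, -0.191, -0.982, 1.223], [0.0, 0.0, 0.0, 1.0]]
wrist [[0.423, -0.875, -0.237, 0.346], [-0.906, -0.409, -0.109, -0.584], [-0.002, 0.261, -0.965, 0.373], [0.0, 0.0, 0.0, 1.0]]
{'t': 0.15, 'q': array([ 1.02589958,  0.47759131,  0.02233185,  1.55616759, -0.01146497,
        1.10928796, -0.08305334]), 'joint_vel': array([-6.49894492e-04, -3.24696723e-03, -8.73399573e-05, -3.93123595e-03,
        9.07602597e-04, -1.22451392e-03,  7.51416659e-05]), 'joint_torque': array([ 2.81061868e-03, -5.96923614e+01,  1.61016125e+00, -2.81491327e+01,
        1.26658712e-02,  6.49430294e-03,  1.26930850e-06]), 'eef_pos': array([ 0.28536813, -0.61124217,  0.23058543]), 'tool_rot': array([-6.32374675e-04,  9.76235342e-01,  2.16712061e-01, -1.99412214e-04]), 'contact_force': array([0.35229236, 0.20251006, 0.1622183 ]), 'torque': array([-0.00045124,  0.02330471,  0.00162817]), 'grasp_force': 0.0, 'gripper_width': 0.9945633320204826}
```

View pics/top0.png

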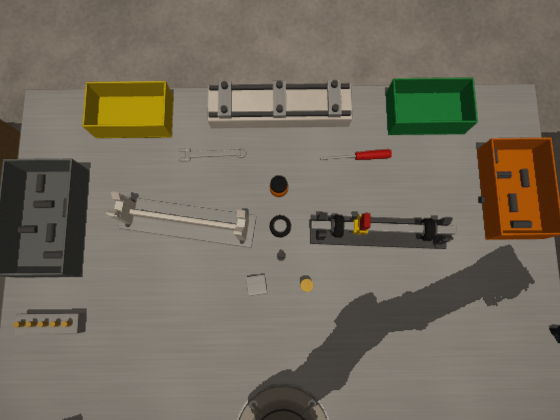

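View pics/scene0.png

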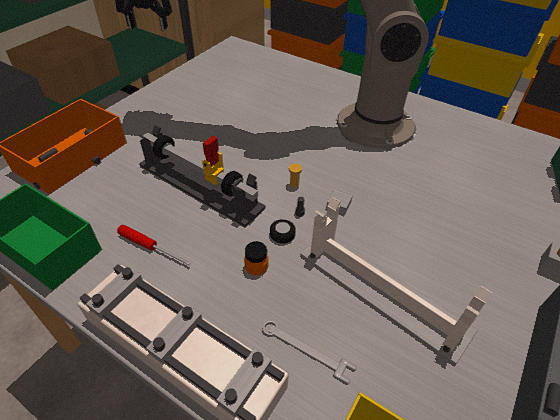

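The top view shows the stand at (312–452, 230) with the red eye at (363,221). The cradle saddles are at (124,208) and (242,224), and the jar, spare roller and screw stand between the stand and the cradle. The scene view confirms this, with the eye at (211,150) and the cradle saddles at (325,230) and (465,325).

```bash
cat >> h.py <<'E'
def blob(img,kind,roi=None):
    h=cv2.cvtColor(img,cv2.COLOR_RGB2HSV).astype(int);H,S,V=h[...,0],h[...,1],h[...,2]
    m={'red':((H<6)|(H>174))&(S>150)&(V>70),'yel':(H>20)&(H<35)&(S>150)&(V>90)}[kind].astype(np.uint8)
    if roi:
        k=np.zeros_like(m);k[roi[1]:roi[3],roi[0]:roi[2]]=1;m*=k
    n,l,s,c=cv2.connectedComponentsWithStats(m);i=1+np.argmax(s[1:,4]);return c[i],s[i],l==i
E
python3 - <<'E'
from h import *
import pickle
D=pickle.load(open("d0.pkl","rb"));T,S=D["top"],D["scene"]
a=blob(T["img"],'red',(330,190,400,250));b=blob(S["img"],'red',(190,120,240,190))
print(a[:2],b[:2]);print('eye',tri([ray(T,*a[0]),ray(S,*b[0])]))
a=blob(T["img"],'yel',(330,190,400,250));b=blob(S["img"],'yel',(190,120,240,190))
print('yel',tri([ray(T,*a[0]),ray(S,*b[0])]))
for n,p in dict(sl=(337,225),sr=(429,229),standL=(320,222),standR=(444,228)).items(): print(n,onz(T,*p,.08).round(3))
for n,p in dict(cL=(124,208),cR=(242,224)).items(): print(n,onz(T,*p,.13).round(3))
for p in [(130,197),(256,216),(250,245),(120,228)]: print('plate',onz(T,*p,.003).round(3))
for n,p,z in [('spare',(280,226),.02),('screw',(281,255),.03),('jar',(279,186),.05),('pin',(307,285),.05),('gauge',(257,285),.025),('drv',(373,155),.01)]: print(n,onz(T,*p,z).round(3))
E
```

```text
(array([366.28181818, 220.66363636]), array([363, 213,   8,  17, 110], dtype=int32)) (array([210.55747126, 148.29885057]), array([203, 136,  15,  29, 174], dtype=int32))
eye (array([ 0.51872686, -0.20636706,  0.15338729]), [np.float64(0.002203940066650533), np.float64(0.002203940066650527)])
yel (array([ 0.51821017, -0.20184196,  0.089045  ]), [np.float64(0.0034783432277818017), np.float64(0.003478343227781588)])
sl [ 0.522 -0.147  0.08 ]
sr [ 0.509 -0.383  0.08 ]
standL [ 0.531 -0.103  0.08 ]
standR [ 0.512 -0.421  0.08 ]
cL [0.563 0.388 0.13 ]
cR [0.519 0.094 0.13 ]
plate [0.621 0.419 0.003]
plate [0.563 0.067 0.003]
plate [0.483 0.083 0.003]
plate [0.534 0.441 0.003]
spare [0.531 0.001 0.02 ]
screw [ 0.452 -0.001  0.03 ]
jar [0.636 0.002 0.05 ]
pin [ 0.371 -0.068  0.05 ]
gauge [0.374 0.063 0.025]
drv [ 0.733 -0.264  0.01 ]
```

```bash
cat >> h.py <<'E'
from scipy.spatial.transform import Rotation as Ro
def mv(x,y,z,psi):
    o=get_obs();w=o["tool_rot"];R=Ro.from_quat([w[1],w[2],w[3],w[0]])
    G=Ro.from_matrix(np.array([[np.cos(psi),np.sin(psi),0],[np.sin(psi),-np.cos(psi),0],[0,0,-1]]))
    d=R.inv().apply(np.array([x,y,z])-o["eef_pos"]);r=(R.inv()*G).as_rotvec(degrees=True)
    print("t",round(o["t"],2),"tcp",o["eef_pos"].round(4),"cmd",d.round(4).tolist(),r.round(2).tolist())
E
python3 -c "
from h import *
mv(.46,-.24,.33,-.055)"
```

```text
t 0.15 tcp [ 0.2854 -0.6112  0.2306] cmd [0.3153, -0.2626, -0.0991] [-0.07, 0.03, 28.18]
```

Call:
arm_command(commands=[0.315,-0.263,-0.099,0,0,28.2,1,0.315,-0.263,-0.099,0,0,28.2,1,0.315,-0.263,-0.099,0,0,28.2,1,0.315,-0.263,-0.099,0,0,28.2,1,0.315,-0.263,-0.099,0,0,28.2,1,0.315,-0.263,-0.099,0,0,28.2,1,0.315,-0.263,-0.099,0,0,28.2,1,0.315,-0.263,-0.099,0,0,28.2,1])

```text
t: 0.95
eef_pos: [0.4507, -0.258, 0.3255]
tool_rot: [0.0, 1.0, -0.028, 0.0]
contact_force: [-0.0, -0.8, 0.7]
gripper_width: 1.006
grasp_force: 0.0
```

```bash
python3 -c "
from h import *
mv(.46,-.24,.33,-.055)"
```

```text
t 0.95 tcp [ 0.4507 -0.258   0.3255] cmd [0.0083, -0.0185, -0.0045] [0.01, -0.0, -0.03]
```

Call:
arm_command(commands=[0,0,0,0,0,0,1,0,0,0,0,0,0,1])

```text
t: 1.15
eef_pos: [0.4508, -0.259, 0.3252]
tool_rot: [0.0, 1.0, -0.026, 0.0]
contact_force: [-0.3, -0.3, 0.2]
gripper_width: 0.997
grasp_force: 0.0
```

Run:
```python
from h import *
import pickle
c=read_camera("wrist");pickle.dump(c,open("w1.pkl","wb"));save(c,"pics/w1.png");print(c["pose"].round(3).tolist())
for k in('red','yel'):
    try: print(blob(c["img"],k)[:2])
    except Exception as e: print(e)
mv(.47,-.17,.33,-.055)
```

```text
[[-0.052, -0.964, -0.26, 0.517], [-0.999, 0.051, 0.013, -0.263], [0.0, 0.26, -0.966, 0.467], [0.0, 0.0, 0.0, 1.0]]
(array([222.36390533, 132.80177515]), array([211, 116,  23,  35, 676], dtype=int32))
attempt to get argmax of an empty sequence
t 1.2 tcp [ 0.4499 -0.2604  0.3248] cmd [0.015, -0.0914, -0.0053] [0.02, 0.03, -0.02]
```

View pics/w1.png

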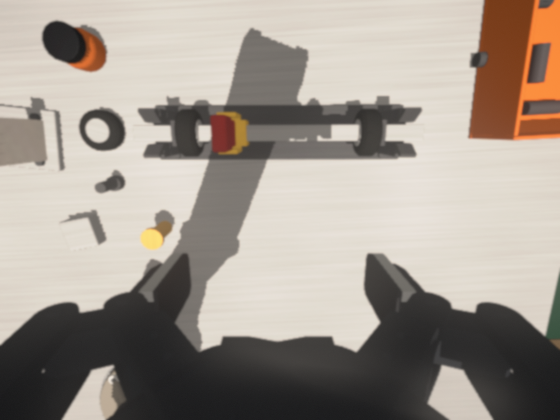

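The wrist view shows the bar horizontal in the image, so the tool's y is already along it. The rollers are at (187,132) and (370,132), the red eye at (222,133) on the yellow clamp.

Call:
arm_command(commands=[0.045,-0.055,0.03,0,0,0,1,0.045,-0.055,0.03,0,0,0,1,0.045,-0.055,0.03,0,0,0,1,0.045,-0.055,0.03,0,0,0,1])

```text
t: 1.6
eef_pos: [0.4975, -0.2091, 0.2941]
tool_rot: [0.0, 1.0, -0.029, -0.001]
contact_force: [-0.5, -1.0, -0.3]
gripper_width: 0.998
grasp_force: 0.0
```

Run:
```python
from h import *
import pickle
a=pickle.load(open("w1.pkl","rb"))
c=read_camera("wrist");pickle.dump(c,open("w2.pkl","wb"));save(c,"pics/w2.png");print(c["pose"][:3,3].round(3))
ba=blob(a["img"],'red');bc=blob(c["img"],'red');print(ba[1],bc[1],bc[0])
print('eye',tri([ray(a,*ba[0]),ray(c,*bc[0])]))
# rollers: dark blobs rays onto z=.075 by symmetric extents
for u in (187,370): print(onz(a,u,132,.08))
# red left/right columns on top plane .176
s=bc[1]
for u in (s[0],s[0]+s[2]): print(onz(c,u,s[1]+s[3]/2,.176))
```

```text
[ 0.564 -0.213  0.436]
[211 116  23  35 676] [264 161  15  36 412] [270.97815534 176.21359223]
eye (array([ 0.51851099, -0.20407697,  0.14131147]), [np.float64(0.0006763778845991893), np.float64(0.000676377884599096)])
[ 0.52161592 -0.14711763  0.08      ]
[ 0.50928626 -0.38223294  0.08      ]
[ 0.52211785 -0.19914966  0.176     ]
[ 0.52134376 -0.21264266  0.176     ]
```

View pics/w2.png

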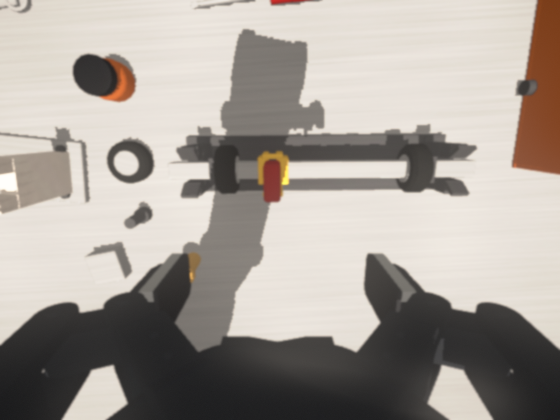

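The eye lies at about (270,176) and the rollers at (226,168) and (418,167). This agrees with the line through the rollers: eye at (0.5185, -0.206), about +59 mm along the bar.

```bash
python3 -c "
from h import *
mv(.5185,-.206,.20,-.0525);mv(.5185,-.206,.141,-.0525)"
```

```text
t 1.65 tcp [ 0.4973 -0.2098  0.2946] cmd [0.0211, -0.0051, 0.0946] [0.04, 0.07, -0.35]
t 1.65 tcp [ 0.4973 -0.2098  0.2946] cmd [0.0211, -0.0051, 0.1536] [0.04, 0.07, -0.35]
```

Call:
arm_command(commands=[0.021,-0.005,0.04,0,0,0,1,0.021,-0.005,0.08,0,0,0,1,0.021,-0.005,0.11,0,0,0,1,0.021,-0.005,0.135,0,0,0,1,0.021,-0.005,0.152,0,0,0,1,0.021,-0.005,0.152,0,0,0,1,0.021,-0.005,0.152,0,0,0,0.6,0.021,-0.005,0.152,0,0,0,0.4], force=40)

```text
t: 2.45
eef_pos: [0.5202, -0.2049, 0.1445]
tool_rot: [0.0, 1.0, -0.028, 0.001]
contact_force: [0.3, -0.1, 0.4]
gripper_width: 0.69
grasp_force: 0.0
```

Call:
arm_command(commands=[0,0,0,0,0,0,0.3,0,0,0,0,0,0,0,0,0,0,0,0,0,0,0,0,0,0,0,0,0])

```text
t: 2.85
eef_pos: [0.5201, -0.204, 0.1437]
tool_rot: [0.0, 1.0, -0.028, 0.001]
contact_force: [-1.0, -0.0, 4.3]
gripper_width: 0.185
grasp_force: 43.0
```

```bash
cat >> h.py <<'E'
def look(n=None):
    c=read_camera("wrist")
    if n: save(c,n)
    o=get_obs();print("t",round(o["t"],2),"tcp",o["eef_pos"].round(4),"F",o["contact_force"].round(2),"M",o["torque"].round(2),"w",round(o["gripper_width"],3),"g",round(o["grasp_force"],1));return c
E
python3 -c "
from h import *
look('pics/w3.png')
mv(.5155,-.2647,.141,-.0525)"
```

```text
t 2.9 tcp [ 0.5201 -0.204   0.1437] F [-1.18 -0.21  5.75] M [-0.06  0.27  0.08] w 0.181 g 43.1
t 2.9 tcp [ 0.5201 -0.204   0.1437] cmd [-0.0012, 0.0609, 0.0027] [0.03, -0.06, -0.16]
```

View pics/w3.png

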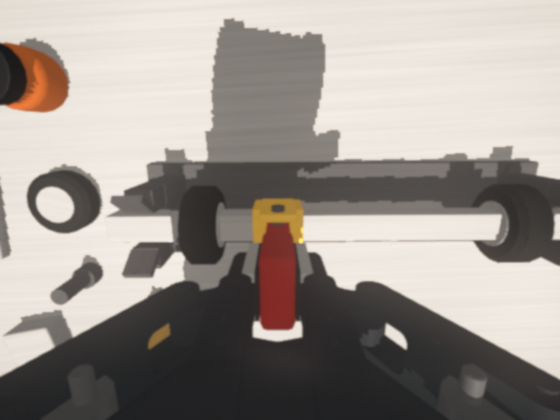

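The eye is gripped at (278,275), with the rollers at (202,225) and (513,222). I'll slide the clamp to the middle.

Call:
arm_command(commands=[0,0.01,0,0,0,0,0,0,0.022,0,0,0,0,0,0,0.034,0,0,0,0,0,0,0.046,0,0,0,0,0,0,0.055,0,0,0,0,0,0,0.06,0,0,0,0,0,0,0.06,0,0,0,0,0])

```text
t: 3.6
eef_pos: [0.517, -0.2644, 0.1437]
tool_rot: [0.0, 1.0, -0.028, 0.001]
contact_force: [0.1, -1.1, 4.7]
gripper_width: 0.178
grasp_force: 43.1
```

```bash
python3 -c "
from h import *
look('pics/w4.png')"
```

```text
t 3.65 tcp [ 0.517  -0.2644  0.1437] F [-1.46 -1.43  4.94] M [-0.27  0.07  0.04] w 0.182 g 43.1
```

View pics/w4.png

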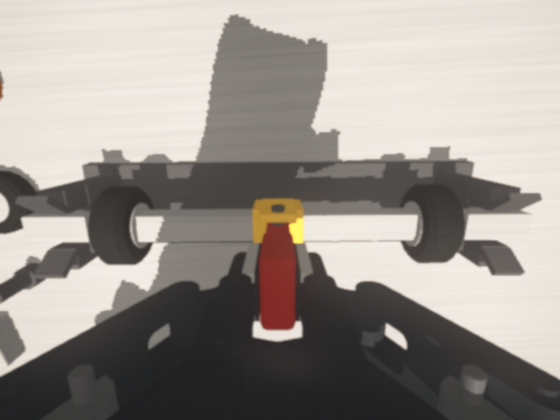

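The clamp is now midway: rollers at (120,225) and (434,224), clamp at 278. Next is a small test lift.

Call:
arm_command(commands=[0,0,-0.002,0,0,0,0,0,0,-0.004,0,0,0,0,0,0,-0.006,0,0,0,0,0,0,-0.008,0,0,0,0,0,0,-0.008,0,0,0,0,0,0,-0.008,0,0,0,0,0])

```text
$.commands: bad value
```

```bash
cat >> h.py <<'E'
def bar(img,show=True):
    """inner ends of the bright bar between the rollers, and slope of its lower edge"""
    g=cv2.cvtColor(img,cv2.COLOR_RGB2GRAY).astype(float)
    row=g[216:236].mean(0)
    L=[u for u in range(30,240) if row[u]<100 and row[u+1]>=100]
    R=[u for u in range(320,530) if row[u]>=100 and row[u+1]<100]
    def sub(u): return u+(100-row[u])/(row[u+1]-row[u])
    l=sub(L[-1]) if L else None; r=sub(R[0]) if R else None
    us=np.r_[int(l)+30:245:3,312:int(r)-25:3]; es=[]
    for u in us:
        col=g[195:225,u];d=np.diff(col);w=np.clip(d,0,None)*(np.abs(np.arange(29)-np.argmax(d))<3);es.append(195.5+(w*np.arange(29)).sum()/w.sum())
    es=np.array(es);p=np.polyfit(us,es,1);k=np.abs(es-np.polyval(p,us))<1.5;p=np.polyfit(us[k],es[k],1)
    print("L %.1f R %.1f mid %.1f slope %.4f v278 %.1f n%d"%(l,r,(l+r)/2,p[0],np.polyval(p,278),k.sum()))
E
python3 -c "
from h import *
for n in('w4',): bar(cv2.imread(f'pics/{n}.png')[:,:,::-1].copy())
bar(look('pics/w5.png')['img'])"
```

```text
L 129.2 R 422.1 mid 275.7 slope 0.0357 v278 211.3 n42
t 3.7 tcp [ 0.517  -0.2644  0.1437] F [ 0.26 -1.63  4.54] M [-0.37  0.03  0.09] w 0.181 g 43.2
L 129.2 R 422.0 mid 275.6 slope 0.0367 v278 211.3 n43
```

Call:
arm_command(commands=[0,0,-0.002,0,0,0,0,0,0,-0.004,0,0,0,0,0,0,-0.006,0,0,0,0,0,0,-0.008,0,0,0,0,0,0,-0.008,0,0,0,0,0,0,-0.008,0,0,0,0])

```text
t: 4.3
eef_pos: [0.5159, -0.2635, 0.1508]
tool_rot: [-0.0, 1.0, -0.028, -0.0]
contact_force: [-0.5, 0.7, -5.8]
gripper_width: 0.179
grasp_force: 41.7
```

```bash
python3 -c "
from h import *
bar(look('pics/w5.png')['img'])"
```

```text
t 4.35 tcp [ 0.516  -0.2635  0.1507] F [ 0.14 -0.45 -6.45] M [0.   0.08 0.  ] w 0.179 g 41.7
L 124.7 R 417.9 mid 271.3 slope 0.0361 v278 211.2 n40
```

The left (+y) side rose, so the −y side is heavy. I'll lower, slide 30 mm to −y and lift again.

Call:
arm_command(commands=[0,0,0.004,0,0,0,0,0,0,0.008,0,0,0,0,0,0,0.008,0,0,0,0,0,0.01,0.008,0,0,0,0,0,0.02,0.008,0,0,0,0,0,0.03,0.008,0,0,0,0,0,0.03,0.008,0,0,0,0])

```text
t: 5.05
eef_pos: [0.515, -0.297, 0.1437]
tool_rot: [0.001, 1.0, -0.029, 0.001]
contact_force: [-0.5, -2.8, 4.0]
gripper_width: 0.176
grasp_force: 43.2
```

```bash
python3 -c "
from h import *
bar(look('pics/w6.png')['img'])"
```

```text
t 5.1 tcp [ 0.515  -0.2965  0.1436] F [-1.26 -2.2   4.78] M [-0.55  0.09  0.1 ] w 0.183 g 43.3
L 81.1 R 374.9 mid 228.0 slope -0.0002 v278 209.1 n4
```

Call:
arm_command(commands=[0,0,-0.002,0,0,0,0,0,0,-0.004,0,0,0,0,0,0,-0.006,0,0,0,0,0,0,-0.008,0,0,0,0,0,0,-0.008,0,0,0,0,0,0,-0.008,0,0,0,0])

```text
t: 5.7
eef_pos: [0.5145, -0.2933, 0.1508]
tool_rot: [-0.0, 1.0, -0.028, -0.0]
contact_force: [-0.1, 0.4, -6.5]
gripper_width: 0.181
grasp_force: 41.7
```

```bash
python3 -c "
from h import *
bar(look('pics/w7.png')['img'])"
```

```text
t 5.75 tcp [ 0.5145 -0.2934  0.1508] F [ 0.5   0.28 -6.86] M [ 0.03  0.03 -0.01] w 0.178 g 41.7
L 74.1 R 371.8 mid 223.0 slope -0.0097 v278 208.6 n9
```

Run:
```python
from h import *
c=read_camera("scene");save(c,"pics/s7.png")
a=cv2.imread("pics/w7.png")[150:290];b=c["img"][110:240,120:290,::-1];b=cv2.resize(b,None,fx=560/170,fy=560/170,interpolation=cv2.INTER_CUBIC)
cv2.imwrite("pics/v7.png",np.vstack([a,b])[:600])
```

```text
(no output)
```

View pics/v7.png

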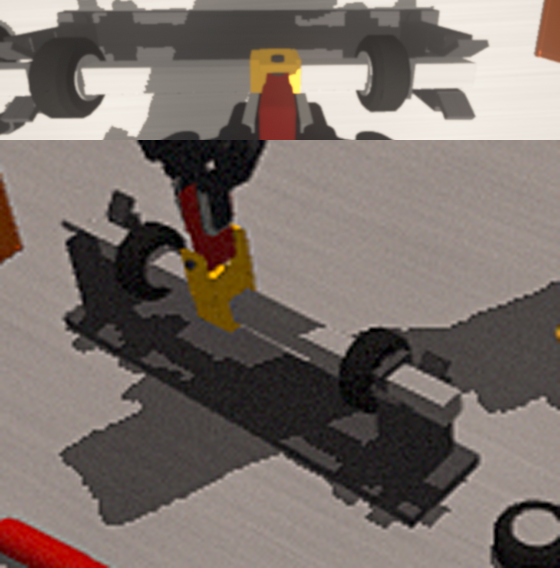

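Still the left end is raised (left roller larger, bottom at row 118 against 110 on the right), so the −y side is heavier still. Slide another 14 mm.

Call:
arm_command(commands=[0,0,0.004,0,0,0,0,0,0,0.008,0,0,0,0,0,0,0.008,0,0,0,0,0,0.007,0.008,0,0,0,0,0,0.015,0.008,0,0,0,0,0,0.015,0.008,0,0,0,0,0,0.015,0.008,0,0,0,0])

```text
t: 6.5
eef_pos: [0.5143, -0.3106, 0.1437]
tool_rot: [0.001, 1.0, -0.028, 0.001]
contact_force: [-0.3, -3.6, 2.5]
gripper_width: 0.183
grasp_force: 43.1
```

```bash
cat >> h.py <<'E'
def bar(img):
    g=cv2.cvtColor(img,cv2.COLOR_RGB2GRAY).astype(float);row=g[216:236].mean(0)
    L=[u for u in range(20,240) if row[u]<100 and row[u+1]>=100][-1];R=[u for u in range(320,530) if row[u]>=100 and row[u+1]<100][0]
    sub=lambda r,u:u+(100-r[u])/(r[u+1]-r[u])
    def bot(c):
        v=[]
        for u in c:
            col=g[:,u];i=next((k for k in range(235,300) if col[k]<100 and col[k+1]>=100),None)
            if i: v.append(sub(col,i))
        return np.sort(v)[-6:].mean() if v else np.nan
    l,r=sub(row,L),sub(row,R);bl=bot(range(max(L-40,0),L-3));br=bot(range(R+4,min(R+42,559)))
    print("L %.1f R %.1f mid %.1f s %.1fmm bottoms %.1f %.1f diff %.2f"%(l,r,(l+r)/2,((l+r)/2-277)*206/(r-l),bl,br,bl-br))
E
python3 -c "
from h import *
for n in 'w4','w5','w6','w7': bar(cv2.imread(f'pics/{n}.png')[:,:,::-1].copy())
bar(look('pics/w8.png')['img'])"
```

```text
L 129.2 R 422.1 mid 275.7 s -0.9mm bottoms 263.2 261.2 diff 1.97
L 124.7 R 417.9 mid 271.3 s -4.0mm bottoms 264.9 259.5 diff 5.44
L 81.1 R 374.9 mid 228.0 s -34.4mm bottoms 263.8 262.1 diff 1.61
L 74.1 R 371.8 mid 223.0 s -37.4mm bottoms 267.0 260.2 diff 6.83
t 6.55 tcp [ 0.5143 -0.3104  0.1437] F [ 0.53 -3.14  3.05] M [-0.59 -0.14  0.06] w 0.18 g 43.1
L 57.8 R 351.0 mid 204.4 s -51.0mm bottoms 266.1 262.2 diff 3.95
```

Call:
arm_command(commands=[0,0,-0.002,0,0,0,0,0,0,-0.004,0,0,0,0,0,0,-0.006,0,0,0,0,0,0,-0.008,0,0,0,0,0,0,-0.008,0,0,0,0,0,0,-0.008,0,0,0,0])

```text
t: 7.15
eef_pos: [0.5136, -0.3084, 0.1509]
tool_rot: [-0.0, 1.0, -0.028, -0.0]
contact_force: [-0.8, 0.8, -6.9]
gripper_width: 0.18
grasp_force: 41.7
```

```bash
python3 -c "
from h import *
bar(look('pics/w9.png')['img'])"
```

```text
t 7.2 tcp [ 0.5136 -0.3085  0.1508] F [-0.43 -0.57 -6.39] M [-0.03 -0.05  0.01] w 0.18 g 41.7
L 65.4 R 353.9 mid 209.7 s -48.1mm bottoms 260.6 263.7 diff -3.06
```

The tilt has reversed, so the balance point lies between −34 and −50 mm. Next test at −42.

Call:
arm_command(commands=[0,0,0.004,0,0,0,0,0,0,0.008,0,0,0,0,0,0,0.008,0,0,0,0,0,-0.005,0.008,0,0,0,0,0,-0.008,0.008,0,0,0,0,0,-0.008,0.008,0,0,0,0,0,-0.008,0.008,0,0,0,0])

```text
t: 7.9
eef_pos: [0.5149, -0.3004, 0.1437]
tool_rot: [0.0, 1.0, -0.028, 0.001]
contact_force: [-0.7, -0.8, 3.9]
gripper_width: 0.179
grasp_force: 43.3
```

```bash
python3 -c "
from h import *
bar(look('pics/w10.png')['img'])"
```

```text
t 7.95 tcp [ 0.5149 -0.3004  0.1437] F [-1.22  0.34  5.24] M [0.04 0.1  0.03] w 0.179 g 43.4
L 70.4 R 363.9 mid 217.2 s -42.0mm bottoms 265.7 262.4 diff 3.25
```

Call:
arm_command(commands=[0,0,-0.002,0,0,0,0,0,0,-0.004,0,0,0,0,0,0,-0.006,0,0,0,0,0,0,-0.008,0,0,0,0,0,0,-0.008,0,0,0,0,0,0,-0.008,0,0,0,0])

```text
t: 8.55
eef_pos: [0.5141, -0.3005, 0.1508]
tool_rot: [-0.0, 1.0, -0.028, -0.0]
contact_force: [0.7, -0.5, -6.6]
gripper_width: 0.177
grasp_force: 41.7
```

```bash
python3 -c "
from h import *
bar(look('pics/w11.png')['img'])"
```

```text
t 8.6 tcp [ 0.5141 -0.3005  0.1508] F [ 0.    0.33 -6.14] M [ 0.02 -0.05  0.02] w 0.179 g 41.7
L 63.5 R 361.3 mid 212.4 s -44.7mm bottoms 266.8 260.7 diff 6.08
```

Call:
arm_command(commands=[0,0,0.004,0,0,0,0,0,0,0.008,0,0,0,0,0,0,0.008,0,0,0,0,0,0.004,0.008,0,0,0,0,0,0.005,0.008,0,0,0,0,0,0.005,0.008,0,0,0,0,0,0.005,0.008,0,0,0,0])

```text
t: 9.3
eef_pos: [0.5146, -0.306, 0.1437]
tool_rot: [0.0, 1.0, -0.028, 0.001]
contact_force: [0.3, 2.3, 5.1]
gripper_width: 0.178
grasp_force: 43.3
```

```bash
python3 -c "
from h import *
bar(look('pics/w12.png')['img'])"
```

```text
t 9.35 tcp [ 0.5146 -0.3059  0.1437] F [-0.54  1.09  5.21] M [ 0.25  0.1  -0.02] w 0.178 g 43.3
L 63.1 R 356.6 mid 209.8 s -47.1mm bottoms 265.7 262.4 diff 3.30
```

Call:
arm_command(commands=[0,0,-0.002,0,0,0,0,0,0,-0.004,0,0,0,0,0,0,-0.006,0,0,0,0,0,0,-0.008,0,0,0,0,0,0,-0.008,0,0,0,0,0,0,-0.008,0,0,0,0])

```text
t: 9.95
eef_pos: [0.5138, -0.3056, 0.1508]
tool_rot: [-0.0, 1.0, -0.028, -0.0]
contact_force: [0.4, -0.2, -7.4]
gripper_width: 0.184
grasp_force: 41.7
```

```bash
python3 -c "
from h import *
bar(look('pics/w13.png')['img'])"
```

```text
t 10.0 tcp [ 0.5138 -0.3055  0.1509] F [ 0.63 -0.03 -7.39] M [-0.03 -0.04 -0.02] w 0.178 g 41.7
L 69.8 R 358.7 mid 214.2 s -44.7mm bottoms 260.6 263.8 diff -3.25
```

Call:
arm_command(commands=[0,0,0.004,0,0,0,0,0,0,0.008,0,0,0,0,0,0,0.008,0,0,0,0,0,-0.002,0.008,0,0,0,0,0,-0.0025,0.008,0,0,0,0,0,-0.0025,0.008,0,0,0,0,0,-0.0025,0.008,0,0,0,0])

```text
t: 10.7
eef_pos: [0.5147, -0.3037, 0.1437]
tool_rot: [0.001, 1.0, -0.028, 0.001]
contact_force: [-0.9, -1.9, 4.5]
gripper_width: 0.179
grasp_force: 42.9
```

```bash
python3 -c "
from h import *
bar(look('pics/w14.png')['img'])"
```

```text
t 10.75 tcp [ 0.5147 -0.3036  0.1436] F [-0.29 -2.34  4.19] M [-0.56  0.08  0.02] w 0.182 g 43.0
L 65.9 R 359.3 mid 212.6 s -45.2mm bottoms 266.0 262.4 diff 3.56
```

Call:
arm_command(commands=[0,0,-0.002,0,0,0,0,0,0,-0.004,0,0,0,0,0,0,-0.006,0,0,0,0,0,0,-0.008,0,0,0,0,0,0,-0.008,0,0,0,0,0,0,-0.008,0,0,0,0,0,0,-0.008,0,0,0,0])

```text
t: 11.45
eef_pos: [0.514, -0.303, 0.1509]
tool_rot: [-0.0, 1.0, -0.028, -0.0]
contact_force: [-0.6, -0.9, -7.2]
gripper_width: 0.183
grasp_force: 41.7
```

```bash
python3 -c "
from h import *
bar(look('pics/w15.png')['img'])"
```

```text
t 11.5 tcp [ 0.514  -0.303   0.1509] F [-0.27 -0.4  -6.73] M [-0.04 -0.02 -0.  ] w 0.179 g 41.7
L 72.3 R 361.4 mid 216.9 s -42.9mm bottoms 260.6 263.8 diff -3.18
```

Call:
arm_command(commands=[0,0,0.004,0,0,0,0,0,0,0.008,0,0,0,0,0,0,0.008,0,0,0,0,0,-0.0015,0.008,0,0,0,0,0,-0.0015,0.008,0,0,0,0,0,-0.0015,0.008,0,0,0,0])

```text
t: 12.1
eef_pos: [0.5148, -0.3024, 0.1437]
tool_rot: [0.001, 1.0, -0.028, 0.001]
contact_force: [0.4, -2.6, 2.6]
gripper_width: 0.181
grasp_force: 42.8
```

```bash
python3 -c "
from h import *
bar(look('pics/w16.png')['img'])"
```

```text
t 12.15 tcp [ 0.5148 -0.3023  0.1437] F [-0.47 -1.86  2.49] M [-0.52 -0.03 -0.  ] w 0.181 g 42.8
L 67.2 R 360.1 mid 213.6 s -44.6mm bottoms 266.0 262.4 diff 3.58
```

Call:
arm_command(commands=[0,0,-0.002,0,0,0,0,0,0,-0.004,0,0,0,0,0,0,-0.006,0,0,0,0,0,0,-0.008,0,0,0,0,0,0,-0.008,0,0,0,0,0,0,-0.008,0,0,0,0,0,0,-0.008,0,0,0,0])

```text
t: 12.85
eef_pos: [0.5141, -0.3015, 0.1509]
tool_rot: [-0.0, 1.0, -0.028, -0.0]
contact_force: [0.1, -0.9, -5.0]
gripper_width: 0.18
grasp_force: 41.7
```

```bash
python3 -c "
from h import *
bar(look('pics/w17.png')['img'])"
```

```text
t 12.9 tcp [ 0.5141 -0.3015  0.1509] F [-0.31  0.88 -6.63] M [0.02 0.02 0.02] w 0.184 g 41.7
L 71.0 R 361.3 mid 216.1 s -43.2mm bottoms 260.9 263.2 diff -2.28
```

Call:
arm_command(commands=[0,0,0.004,0,0,0,0,0,0,0.008,0,0,0,0,0,0,0.008,0,0,0,0,0,-0.0015,0.008,0,0,0,0,0,-0.0015,0.008,0,0,0,0,0,-0.0015,0.008,0,0,0,0])

```text
t: 13.5
eef_pos: [0.5149, -0.3009, 0.1437]
tool_rot: [0.001, 1.0, -0.028, 0.001]
contact_force: [0.0, -3.0, 1.1]
gripper_width: 0.179
grasp_force: 42.8
```

```bash
python3 -c "
from h import *
bar(look('pics/w18.png')['img'])"
```

```text
t 13.55 tcp [ 0.5149 -0.3008  0.1437] F [ 1.21 -1.98  3.48] M [-0.48 -0.01  0.02] w 0.181 g 42.8
L 68.5 R 362.0 mid 215.3 s -43.3mm bottoms 266.0 262.4 diff 3.60
```

Call:
arm_command(commands=[0,0,-0.002,0,0,0,0,0,0,-0.004,0,0,0,0,0,0,-0.006,0,0,0,0,0,0,-0.008,0,0,0,0,0,0,-0.008,0,0,0,0,0,0,-0.008,0,0,0,0,0,0,-0.008,0,0,0,0])

```text
t: 14.25
eef_pos: [0.5142, -0.3, 0.1509]
tool_rot: [-0.0, 1.0, -0.028, -0.0]
contact_force: [0.0, 0.9, -7.6]
gripper_width: 0.182
grasp_force: 41.7
```

```bash
python3 -c "
from h import *
bar(look('pics/w19.png')['img'])"
```

```text
t 14.3 tcp [ 0.5142 -0.3     0.1508] F [-0.26  0.62 -6.95] M [-0.05  0.02 -0.01] w 0.179 g 41.7
L 68.2 R 361.9 mid 215.0 s -43.5mm bottoms 262.7 262.2 diff 0.57
```

Nearly level (about 0.01 rad). Now lift clear slowly.

Call:
arm_command(commands=[0,0,-0.004,0,0,0,0,0,0,-0.01,0,0,0,0,0,0,-0.018,0,0,0,0,0,0,-0.026,0,0,0,0,0,0,-0.034,0,0,0,0,0,0,-0.04,0,0,0,0,0,0,-0.044,0,0,0,0,0,0,-0.045,0,0,0,0])

```text
t: 15.1
eef_pos: [0.5145, -0.3002, 0.1967]
tool_rot: [0.0, 1.0, -0.028, 0.0]
contact_force: [0.2, -0.6, -6.8]
gripper_width: 0.183
grasp_force: 41.7
```

```bash
python3 -c "
from h import *
bar(look('pics/w20.png')['img'])"
```

```text
t 15.15 tcp [ 0.5144 -0.3002  0.1964] F [ 0.37  0.96 -6.61] M [-0.02 -0.04 -0.05] w 0.182 g 41.7
L 68.0 R 361.7 mid 214.8 s -43.6mm bottoms 263.5 262.2 diff 1.33
```

Call:
arm_command(commands=[0,0,-0.005,0,0,0,0,0,0,-0.015,0,0,0,0,0,0,-0.03,0,0,0,0,0,0,-0.045,0,0,0,0,0,0,-0.06,0,0,0,0,0,0,-0.072,0,0,0,0,0,0,-0.08,0,0,0,0,0,0,-0.083,0,0,0,0])

```text
t: 15.95
eef_pos: [0.5146, -0.3003, 0.2801]
tool_rot: [0.0, 1.0, -0.028, 0.001]
contact_force: [0.1, -0.0, -7.5]
gripper_width: 0.184
grasp_force: 41.8
```

Call:
arm_command(commands=[0,0,0,0,0,0,0,0,0,0,0,0,0,0,0,0,0,0,0,0,0,0,0,0,0,0,0,0])

```text
t: 16.35
eef_pos: [0.514, -0.2999, 0.2784]
tool_rot: [-0.0, 1.0, -0.028, -0.0]
contact_force: [-0.3, 0.0, -6.7]
gripper_width: 0.179
grasp_force: 41.8
```

Run:
```python
from h import *
bar(look('pics/w21.png')['img'])
c=read_camera("scene");a=cv2.imread("pics/w21.png")[150:290];b=c["img"][60:240,100:320,::-1];b=cv2.resize(b,None,fx=560/220,fy=560/220,interpolation=cv2.INTER_CUBIC)
cv2.imwrite("pics/v21.png",np.vstack([a,b])[:600])
import pickle;pickle.dump(read_camera("scene"),open("s21.pkl","wb"))
```

```text
t 16.4 tcp [ 0.5141 -0.3     0.2785] F [ 0.02 -0.76 -6.62] M [0.02 0.01 0.05] w 0.182 g 41.8
L 68.1 R 361.4 mid 214.7 s -43.7mm bottoms 264.6 262.1 diff 2.44
```

View pics/v21.png

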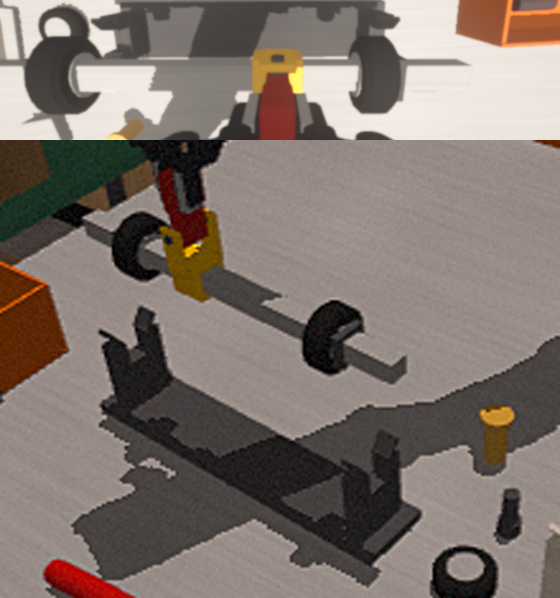

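The bar hangs level and clear of the stand: in the scene it is parallel above the saddles, and in the wrist view it is horizontal at row ~213. Next I'll move to a spot in front of the cradle and look from there.

```bash
python3 -c "
from h import *
mv(.43,.18,.278,-.15)
o=get_obs()
for k in range(1,41):
  t=k/40;print(round(10*t**3-15*t**4+6*t**5,3),end=' ')"
```

```text
t 16.5 tcp [ 0.5142 -0.3     0.2787] cmd [-0.1106, -0.4746, 0.0008] [-0.01, 0.02, 5.42]
0.0 0.001 0.004 0.009 0.016 0.027 0.041 0.058 0.079 0.104 0.132 0.163 0.198 0.235 0.275 0.317 0.361 0.407 0.453 0.5 0.547 0.593 0.639 0.683 0.725 0.765 0.802 0.837 0.868 0.896 0.921 0.942 0.959 0.973 0.984 0.991 0.996 0.999 1.0 1.0
```

Call:
arm_command(commands=[0,-0.001,0,0,0,0,0,-0.001,-0.004,0,0,0,0,0,-0.002,-0.009,0,0,0,0,0,-0.004,-0.016,0,0,0,0,0,-0.006,-0.025,0,0,0,0,0,-0.008,-0.036,0,0,0,0,0,-0.011,-0.049,0,0,0,0,0,-0.015,-0.063,0,0,0,0,0])

```text
t: 17.3
eef_pos: [0.5027, -0.2349, 0.2791]
tool_rot: [-0.0, 1.0, -0.028, 0.0]
contact_force: [0.5, 0.9, -7.8]
gripper_width: 0.182
grasp_force: 41.6
```

Call:
arm_command(commands=[-0.0035,-0.015,0,0,0,0,0,-0.007,-0.03,0,0,0,0,0,-0.0105,-0.045,0,0,0,0,0,-0.014,-0.06,0,0,0,0,0,-0.0175,-0.075,0,0,0,0,0,-0.021,-0.09,0,0,0,0,0,-0.0245,-0.105,0,0,0,0,0,-0.028,-0.12,0,0,0,0,0])

```text
t: 18.1
eef_pos: [0.4813, -0.1137, 0.2791]
tool_rot: [0.0, 1.0, -0.028, 0.0]
contact_force: [0.7, 0.0, -6.9]
gripper_width: 0.18
grasp_force: 41.6
```

Call:
arm_command(commands=[-0.0035,-0.015,0,0,0,0,0,-0.007,-0.03,0,0,0,0,0,-0.0105,-0.045,0,0,0,0,0,-0.014,-0.06,0,0,0,0,0,-0.0175,-0.075,0,0,0,0,0,-0.021,-0.09,0,0,0,0,0,-0.0245,-0.105,0,0,0,0,0,-0.028,-0.12,0,0,0,0,0])

```text
t: 18.9
eef_pos: [0.4598, 0.0075, 0.2791]
tool_rot: [0.0, 1.0, -0.028, 0.0]
contact_force: [-0.1, -0.4, -7.1]
gripper_width: 0.181
grasp_force: 41.6
```

Call:
arm_command(commands=[-0.0035,-0.015,0,0,0,0,0,-0.007,-0.03,0,0,0,0,0,-0.0105,-0.045,0,0,0,0,0,-0.014,-0.06,0,0,0,0,0,-0.0175,-0.074,0,0,0,0,0,-0.0205,-0.087,0,0,0,0,0,-0.023,-0.099,0,0,0,0,0,-0.0255,-0.11,0,0,0,0,0])

```text
t: 19.7
eef_pos: [0.4405, 0.1187, 0.2791]
tool_rot: [0.0, 1.0, -0.028, 0.0]
contact_force: [0.0, -0.0, -6.3]
gripper_width: 0.183
grasp_force: 41.7
```

Call:
arm_command(commands=[-0.002,-0.01,0,0,0,0,0,-0.004,-0.019,0,0,0,0,0,-0.006,-0.027,0,0,0,0,0,-0.008,-0.034,0,0,0,0,0,-0.009,-0.04,0,0,0,0,0,-0.01,-0.045,0,0,0,0,0,-0.011,-0.049,0,0,0,0,0,-0.012,-0.052,0,0,0,0,0])

```text
t: 20.5
eef_pos: [0.4317, 0.1704, 0.279]
tool_rot: [0.0, 1.0, -0.028, -0.0]
contact_force: [-0.0, -0.7, -7.5]
gripper_width: 0.182
grasp_force: 41.7
```

Call:
arm_command(commands=[0,-0.002,0,0,0,0.8,0,0,-0.002,0,0,0,2,0,0,-0.002,0,0,0,3.2,0,0,-0.002,0,0,0,4.4,0,0,-0.002,0,0,0,5.2,0,0,-0.002,0,0,0,5.6,0,0,-0.002,0,0,0,5.6,0,0,-0.002,0,0,0,5.6,0])

```text
t: 21.3
eef_pos: [0.4318, 0.1721, 0.279]
tool_rot: [0.0, 0.997, -0.076, 0.0]
contact_force: [-0.6, -0.6, -6.2]
gripper_width: 0.177
grasp_force: 41.6
```

Run:
```python
from h import *
import pickle
c=look('pics/w22.png');bar(c['img']);pickle.dump(c,open("w22.pkl","wb"))
```

```text
t 21.35 tcp [0.4318 0.1722 0.279 ] F [-0.26 -0.34 -6.6 ] M [-0.06 -0.04  0.02] w 0.179 g 41.6
L 69.2 R 361.1 mid 215.2 s -43.6mm bottoms 262.5 264.2 diff -1.69
```

View pics/w22.png

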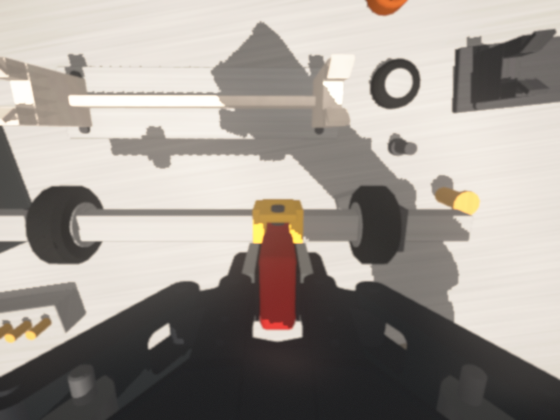

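The wrist view shows the cradle beam at rows 97–104 from u=70 to 318, parallel to the bar. The left saddle is cut off near u=20 and the right saddle is at (335,90). I'll shift for a second view with both saddles in frame.

Call:
arm_command(commands=[0,-0.001,0,0,0,0,0,0.001,-0.004,0,0,0,0,0,0.003,-0.009,0,0,0,0,0,0.006,-0.015,0,0,0,0,0,0.009,-0.022,0,0,0,0,0,0.012,-0.028,0,0,0,0,0,0.015,-0.033,0,0,0,0,0,0.017,-0.037,0,0,0,0,0])

```text
t: 22.15
eef_pos: [0.4547, 0.2067, 0.2789]
tool_rot: [-0.0, 0.997, -0.076, -0.0]
contact_force: [-0.2, -0.0, -6.3]
gripper_width: 0.182
grasp_force: 41.7
```

Call:
arm_command(commands=[0.001,-0.002,0,0,0,0,0,0.001,-0.003,0,0,0,0,0,0.001,-0.003,0,0,0,0,0,0.001,-0.003,0,0,0,0,0,0.001,-0.003,0,0,0,0,0,0.001,-0.003,0,0,0,0,0,0.001,-0.003,0,0,0,0,0,0.001,-0.003,0,0,0,0,0])

```text
t: 22.95
eef_pos: [0.4557, 0.2089, 0.279]
tool_rot: [0.0, 0.997, -0.077, 0.0]
contact_force: [-1.1, -0.3, -7.1]
gripper_width: 0.181
grasp_force: 41.6
```

Run:
```python
from h import *
import pickle
c=look('pics/w23.png');bar(c['img']);pickle.dump(c,open("w23.pkl","wb"));print(c["pose"].round(4).tolist())
a=cv2.imread("pics/w22.png");b=c["img"][:,:,::-1]
z=lambda im,u,v:cv2.resize(im[v:v+130,u:u+170],(390,298),interpolation=cv2.INTER_CUBIC)
Z=lambda L,R:np.hstack([L,np.zeros((298,10,3),np.uint8),R])
cv2.imwrite("pics/v23.png",np.vstack([Z(z(a,0,20),z(a,250,20)),Z(z(b,0,20),z(b,290,20))]))
```

```text
t 23.0 tcp [0.4557 0.2089 0.279 ] F [-0.12  0.12 -6.61] M [ 0.03 -0.06 -0.03] w 0.184 g 41.6
L 70.1 R 361.5 mid 215.8 s -43.2mm bottoms 264.5 263.1 diff 1.46
[[-0.1527, -0.9541, -0.2575, 0.5212], [-0.9883, 0.1474, 0.0399, 0.1985], [-0.0001, 0.2606, -0.9654, 0.4211], [0.0, 0.0, 0.0, 1.0]]
```

View pics/v23.png

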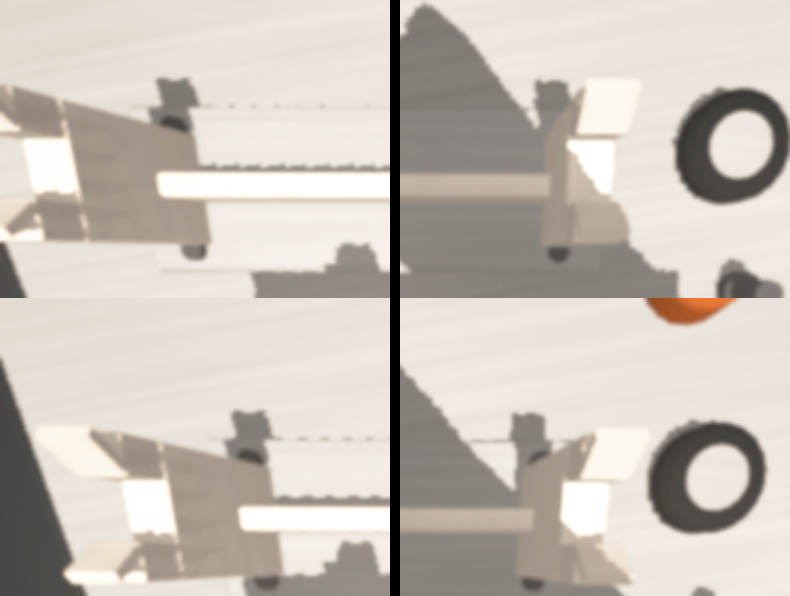

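The lower pair shows the bright slot floors of both saddles: left centre at about (65.8,110.9) and right centre at (370.6,111.5) in w23. In w22 the same centres are at (22.2,92.4) and (332.8,92.8).

Run:
```python
from h import *
import pickle
a=pickle.load(open("w22.pkl","rb"));b=pickle.load(open("w23.pkl","rb"))
for pa,pb in [((22.2,92.4),(65.8,110.9)),((332.8,92.8),(370.6,111.5))]:
    print('tri',tri([ray(a,*pa),ray(b,*pb)]),'plane',onz(a,*pa,.105).round(4),onz(b,*pb,.105).round(4))
P=[(onz(a,*pa,.105)+onz(b,*pb,.105))/2 for pa,pb in [((22.2,92.4),(65.8,110.9)),((332.8,92.8),(370.6,111.5))]]
L,R=P;d=L-R;n=np.linalg.norm(d);d/=n;c=(L+R)/2;ps=-np.arctan2(d[0],d[1]);print("span",n,"centre",c,"psi",ps)
# bar line in w23 : rollers/hub edges on z of bar axis
o=get_obs();zb=o["eef_pos"][2]+.019-.083;print('bar z',zb)
l=onz(b,70.1,226,zb+.0);r=onz(b,361.5,226,zb);e=(l-r)/np.linalg.norm(l-r);print('bar hubs',l,r,np.linalg.norm(l-r),'psi',-np.arctan2(e[0],e[1]),'mid',(l+r)/2)
g=c-.0436*d;print('tcp target',g)
mv(g[0],g[1],.279,ps)
```

```text
tri (array([0.57296864, 0.40776852, 0.10983578]), [np.float64(0.0002763384756428444), np.float64(0.0002763384756429652)]) plane [0.5739 0.4118 0.105 ] [0.574  0.4108 0.105 ]
tri (array([0.52543747, 0.10012443, 0.10484307]), [np.float64(3.0083040595674222e-05), np.float64(3.008304059563282e-05)]) plane [0.5254 0.1001 0.105 ] [0.5254 0.1002 0.105 ]
span 0.3149064490148849 centre [0.5496953  0.25573659 0.105     ] psi -0.1547301060468549
bar z 0.2150157817421985
bar hubs [0.47699464 0.36142965 0.21501578] [0.44384287 0.14676006 0.21501578] 0.2172143461337448 psi -0.1532212030569479 mid [0.46041876 0.25409485 0.21501578]
tcp target [0.54297595 0.21265747 0.105     ]
t 23.0 tcp [0.4557 0.2089 0.279 ] cmd [0.0857, -0.017, 0.0] [0.0, -0.0, 0.09]
```

The floors triangulate at 0.105–0.110 m and 315 mm apart, so the check passes. Now move over the cradle.

Call:
arm_command(commands=[0.001,0,0,0,0,0,0,0.004,-0.001,0,0,0,0,0,0.009,-0.002,0,0,0,0,0,0.016,-0.003,0,0,0,0,0,0.025,-0.005,0,0,0,0,0,0.035,-0.007,0,0,0,0,0,0.045,-0.009,0,0,0,0,0,0.055,-0.011,0,0,0,0,0])

```text
t: 23.8
eef_pos: [0.5129, 0.2114, 0.2789]
tool_rot: [-0.0, 0.997, -0.077, -0.0]
contact_force: [-0.4, 0.8, -6.1]
gripper_width: 0.177
grasp_force: 41.6
```

Call:
arm_command(commands=[0.009,-0.002,0,0,0,0,0,0.016,-0.003,0,0,0,0,0,0.022,-0.004,0,0,0,0,0,0.026,-0.005,0,0,0,0,0,0.029,-0.005,0,0,0,0,0,0.03,-0.005,0,0,0,0,0,0.03,-0.005,0,0,0,0,0,0.03,-0.005,0,0,0,0,0])

```text
t: 24.6
eef_pos: [0.5419, 0.2119, 0.2791]
tool_rot: [0.0, 0.997, -0.076, -0.0]
contact_force: [0.3, -0.3, -7.4]
gripper_width: 0.181
grasp_force: 41.6
```

Call:
arm_command(commands=[0,0,0,0,0,0,0,0,0,0,0,0,0,0,0,0,0,0,0,0,0,0,0,0,0,0,0,0])

```text
t: 25.0
eef_pos: [0.5421, 0.2119, 0.279]
tool_rot: [-0.0, 0.997, -0.076, 0.0]
contact_force: [0.5, 0.0, -6.9]
gripper_width: 0.183
grasp_force: 41.6
```

Run:
```python
from h import *
c=look('pics/w24.png')
try: bar(c['img'])
except Exception as e: print(e)
mv(.5428,.2118,.215,-.1547)
```

```text
t 25.05 tcp [0.5421 0.2118 0.279 ] F [ 0.94 -0.12 -6.9 ] M [ 0.09 -0.04  0.  ] w 0.184 g 41.6
L 68.7 R 361.1 mid 214.9 s -43.8mm bottoms nan 263.7 diff nan
t 25.05 tcp [0.5421 0.2118 0.279 ] cmd [0.0007, -0.0001, 0.064] [0.0, -0.0, 0.09]
```

Call:
arm_command(commands=[0.0005,0,0.002,0,0,0,0,0.0005,0,0.007,0,0,0,0,0.0005,0,0.014,0,0,0,0,0.0005,0,0.022,0,0,0,0,0.0005,0,0.03,0,0,0,0,0.0005,0,0.038,0,0,0,0,0.0005,0,0.044,0,0,0,0,0.0005,0,0.048,0,0,0,0])

```text
t: 25.85
eef_pos: [0.5424, 0.2116, 0.2301]
tool_rot: [0.0, 0.997, -0.076, -0.0]
contact_force: [0.1, -0.1, -7.2]
gripper_width: 0.18
grasp_force: 41.6
```

Call:
arm_command(commands=[0,0,0.003,0,0,0,0,0,0,0.006,0,0,0,0,0,0,0.009,0,0,0,0,0,0,0.012,0,0,0,0,0,0,0.015,0,0,0,0,0,0,0.018,0,0,0,0,0,0,0.02,0,0,0,0,0,0,0.02,0,0,0,0])

```text
t: 26.65
eef_pos: [0.5425, 0.2117, 0.2106]
tool_rot: [0.0, 0.997, -0.076, -0.0]
contact_force: [0.3, -0.2, -6.2]
gripper_width: 0.187
grasp_force: 41.6
```

Run:
```python
from h import *
import pickle
c=look('pics/w25.png');pickle.dump(c,open('w25.pkl','wb'))
try: bar(c['img'])
except Exception as e: print(e)
```

```text
t 26.7 tcp [0.5426 0.2117 0.2109] F [-0.48 -1.02 -6.94] M [-0.03 -0.02 -0.03] w 0.177 g 41.6
L 68.5 R 361.0 mid 214.8 s -43.8mm bottoms 262.8 262.4 diff 0.44
```

Call:
arm_command(commands=[0,0,0.002,0,0,0,0,0,0,0.004,0,0,0,0,0,0,0.006,0,0,0,0,0,0,0.008,0,0,0,0,0,0,0.01,0,0,0,0,0,0,0.012,0,0,0,0,0,0,0.014,0,0,0,0,0,0,0.016,0,0,0,0])

```text
t: 27.5
eef_pos: [0.5426, 0.2118, 0.1948]
tool_rot: [0.0, 0.997, -0.076, 0.0]
contact_force: [0.3, 0.2, -7.5]
gripper_width: 0.184
grasp_force: 41.6
```

Run:
```python
from h import *
c=look('pics/w26.png')
bar(c['img'])
```

```text
t 27.55 tcp [0.5425 0.2117 0.1945] F [ 0.23 -0.85 -6.86] M [ 0.05  0.08 -0.03] w 0.179 g 41.6
L 68.4 R 361.1 mid 214.8 s -43.8mm bottoms 262.8 262.4 diff 0.42
```

Call:
arm_command(commands=[0,0,0.002,0,0,0,0,0,0,0.004,0,0,0,0,0,0,0.006,0,0,0,0,0,0,0.008,0,0,0,0,0,0,0.008,0,0,0,0])

```text
t: 28.05
eef_pos: [0.5425, 0.2116, 0.1866]
tool_rot: [0.0, 0.997, -0.077, -0.0]
contact_force: [-0.7, -0.8, -7.6]
gripper_width: 0.181
grasp_force: 41.6
```

Run:
```python
from h import *
c=look('pics/w27.png')
bar(c['img'])
```

```text
t 28.1 tcp [0.5426 0.2117 0.1868] F [ 0.1  -0.03 -6.68] M [0.02 0.03 0.  ] w 0.186 g 41.6
L 68.4 R 361.0 mid 214.7 s -43.9mm bottoms 262.8 262.3 diff 0.44
```

Still free-hanging, and the bar is in the slots without side contact. Continue to the floor.

Call:
arm_command(commands=[0,0,0.001,0,0,0,0,0,0,0.002,0,0,0,0,0,0,0.003,0,0,0,0,0,0,0.004,0,0,0,0,0,0,0.004,0,0,0,0,0,0,0.004,0,0,0,0])

```text
t: 28.7
eef_pos: [0.5429, 0.2118, 0.1837]
tool_rot: [-0.0, 0.997, -0.077, 0.0]
contact_force: [-1.6, -1.1, 1.2]
gripper_width: 0.18
grasp_force: 42.7
```

Run:
```python
from h import *
c=look('pics/w28.png')
bar(c['img'])
```

```text
t 28.75 tcp [0.5429 0.2118 0.1837] F [-1.46 -1.2   2.41] M [-0.41  0.64  0.04] w 0.18 g 42.8
L 69.2 R 361.3 mid 215.2 s -43.5mm bottoms 262.8 262.9 diff -0.19
```

Seated at the expected height, with light contact force. Release and retreat.

Call:
arm_command(commands=[0,0,0,0,0,0,0.25,0,0,0,0,0,0,0.35,0,0,0,0,0,0,0.6,0,0,0,0,0,0,1,0,0,0,0,0,0,1,0,0,0,0,0,0,1,0,0,0,0,0,0,1], force=20)

```text
t: 29.45
eef_pos: [0.5427, 0.2118, 0.183]
tool_rot: [-0.0, 0.997, -0.077, 0.0]
contact_force: [0.5, 0.3, 0.8]
gripper_width: 1.0
grasp_force: 0.0
```

Call:
arm_command(commands=[0,0,-0.01,0,0,0,1,0,0,-0.03,0,0,0,1,0,0,-0.05,0,0,0,1,0,0,-0.08,0,0,0,1,0,0,-0.11,0,0,0,1,0,0,-0.13,0,0,0,1,-0.03,0,-0.13,0,0,0,1,-0.05,0,-0.13,0,0,0,1])

```text
t: 30.25
eef_pos: [0.4924, 0.2201, 0.3146]
tool_rot: [-0.001, 0.997, -0.076, 0.001]
contact_force: [-0.4, -0.9, -0.8]
gripper_width: 1.006
grasp_force: 0.0
```

Run:
```python
from h import *
c=look('pics/w29.png')
s=read_camera("scene");save(s,'pics/s29.png')
b=cv2.resize(s["img"][150:380,270:530,::-1],None,fx=2,fy=2,interpolation=cv2.INTER_CUBIC)
cv2.imwrite("pics/v29.png",b)
```

```text
t 30.3 tcp [0.4893 0.2211 0.3144] F [-3.37  0.56 -0.33] M [0.   0.23 0.  ] w 1.002 g 0.0
```

View pics/v29.png

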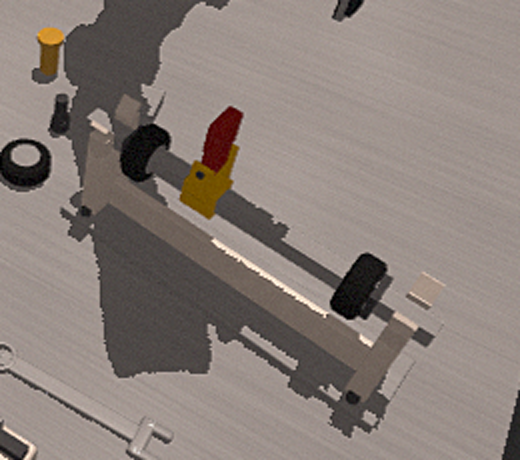

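The bar sits in both saddles, at about (100,125) and (400,325), with the eye free and the other things untouched. Settle, then hand in.

Call:
arm_command(commands=[0,0,0,0,0,0,1,0,0,0,0,0,0,1,0,0,0,0,0,0,1,0,0,0,0,0,0,1,0,0,0,0,0,0,1])

```text
t: 30.85
eef_pos: [0.4935, 0.2193, 0.3128]
tool_rot: [0.0, 0.997, -0.077, -0.0]
contact_force: [0.1, -1.1, 0.2]
gripper_width: 1.0
grasp_force: 0.0
```

```bash
python3 -c "
from h import *
print(hand_in())"
```

```text
the job is handed in; nothing more can be done
None
```

I handed the job in at about 31 s: the bar balanced with the clamp about 44 mm off centre, hung level and clear of the stand, and now lies let go in both cradle saddles; the hand-in returned no verdict, and I viewed 11 pictures, one over the limit of 10.

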